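# Draw catch on the long tool box

### The job

Fasten the long steel tool box: swing its catch's wire loop down over the keeper hook so that the cross-bar lies behind and under the hook's lip, then throw the lever over its dead point until it lies fully flat and the loop is held tight. The short tool box is still being packed, so leave its catch standing open.

Things in the scene. Friction and masses are not known exactly. Their poses are not given: they have to be found in the camera images.
- long_box: Long blue steel tool box, fixed, 240 (x, away from robot) x 320 (y) x 90 mm high; origin centre of underside. Steel catch on its top at y = 0, moving in the x-z plane. In mm: lever pivot x -25, z 106; loop pivot x -25 - 22 cos(q - 0.27), z 106 + 22 sin(q - 0.27), q = lever value. Keeper hook 18 wide: post x 21 to 27, lip to x 34, z 102 to 107; bar seated in it: x 30, z 99.
- long_lever (a joint): Its lever, a strip 22 mm wide, 6 thick, 90 long from the pivot. 0 = shut, flat, pointing to box -x; pi/2 = upright; limit 1.95. Starts open at 1.65 to 1.85, stays where left (friction 0.05 Nm). With the loop hooked it pulls from about 1.2 down, hardest near 0.85 (0.35 Nm; 5 N at 75 mm), passes dead centre at 0.4, then snaps to 0 and holds.
- long_bar (a point): Middle of the cross-bar of its loop: a U of 6 mm wire, 34 mm wide, bar 72.5 mm from the loop pivot (stretches 5 mm when tight). Starts raised 40 to 55 degrees on the keeper (+x) side of the lever, held by slight friction. Under 1 N swings it down, clearing the lip's +x end by 3 mm or more if the lever stays put; near level it drops on by itself behind the hook and stays down.
- short_tip (a point): End of the open lever of the short tool box's catch: same make and colour of box, but only 160 mm in y. It stands nearly upright, about 190 mm above the bench, on the other side (left or right) of the bench from the long box. Leave it where it is.

How it is judged:
By the outcome, as a careful person would: the job done as asked, in the order asked, and still so for the second after the job is handed in, with the robot touching nothing.
It also fails if it takes over 38 s, if anything falls off the work surface, if the arm or the gripper's body presses on something with over 40 N, if the wrist force passes 120 N, or if a joint passes its speed limit or range.

### The arm

A 6-joint arm with a two-finger parallel gripper is mounted at the origin on the work surface. World frame = base frame: x ahead of the robot, y to its left, z up, the work surface at z = 0. Lengths are in m, angles in rad, forces in N, time in s.
With the tool pointing down it reaches from about 0.35 to 0.875 m from the base axis. Payload 15.5 kg.
Tool frame: the origin (TCP) lies midway between the tips of the shut fingers; the grasp point (between the pads) lies r.grasp_offset behind it (r.grasp_offset is the distance from the TCP to the grasp point, in m); y points along the fingers, z is the direction in which the jaws open and shut, and the axes are right-handed (so a half turn about y gives the same grasp; the last joint's range is limited). The gripper opens to 85 mm and grips with 20 to 120 N. Pads are 22 mm wide; open, the fingers measure 114 mm over their backs; the gripper's body (76 mm by 85 mm) begins 54 mm behind the grasp point. The pads swing forward as they close: fully open they stand 13 mm farther back than shut.
Start: joints at [-1.331, 0.494, 1.345, -0, 1.302, -0.096], TCP at [0.205, -0.59, 0.231] pointing down, gripper open.
Joint ranges: [-2.91, 2.91], [-0.82, 2.16], [0.22, 2.67], [-1.22, 4.37], [0.12, 2.79], [-3.08, 3.08]. Speed limits (rad/s): [1.89, 1.89, 2.57, 3.01, 3.01, 3.01].

### API

Orientations are given as a unit quaternion [x, y, z, w].
In Python, from station import r gives the robot as it stands.
- The arm moves only by the shell command python3 -m creep 'ROWS'. ROWS is JSON, one flat list of numbers, 7 for each row, row after row: the shift along the world's x, y, z in units of 0.15 m (1.0 is 0.15 m), then the turn, a rotation vector about the world's x, y, z in units of pi rad (1.0 is pi rad), then the opening, from 0 (shut) to 1 (fully open). A call has 1 to 20 rows; each row is the pose to reach, as a shift and turn from the pose commanded when the call began, turning the shorter way round; what a row does not reach only later rows make up. A row lasts 1/8 s, in which the tool goes at most 62.5 mm and 10.7 degrees, less where a joint would pass 70% of its speed; a pose out of reach is approached as far as the arm can. A call with a number of a shift or a turn outside -1 to 1 is refused whole. A call with a gripper value outside its range is refused whole. The fingers move at their own pace and stop on an object; the grip force is fixed at half the most. Time passes only in rows, so rows that repeat a pose let the fingers close. It gives the time, the measured TCP pose, the force and the opening at its end, in the units of the state.
- r.get_obs(): the state, without advancing time (a new reading comes with each control period).
- r.get_image(name): name is "side" or "top"; returns the picture (400x640x3 uint8, blue, green, red); there is no depth.
- r.get_calibration(name): a dict with "fovy" (degrees; the focal length in pixels is half the picture's height over the tangent of half this angle, whatever the lens; pixels are square), "cx", "cy" (the principal point, pixels), "k1" (the pictures are not rectified: a ray, as slopes to the right and down, at radius r is drawn at 1 + k1 r^2 times it, then the intrinsics apply), "xyz" and "rotation" of the camera in the world. Camera axes: x right, y up, looking along -z (the intrinsics and any distortion apply to the point x, -y, -z); pixel columns grow to the right and rows downward; lengths in m; the calibration is good to about 2 mm. A picture is of the moment at which its call begins. get_calibration takes no time and is no camera call.
- r.finish_job(): hands the job in, once; it reports no verdict.
The state is a dict: "time": time; "q": joint angles; "joint_velocities": joint speeds; "joint_torque": joint torques, N m; "position": TCP position; "eef_rot": TCP orientation; "wrist_force": force on the tool from outside, world axes, zero at the start; "moment": the same for the moment, N m; "gripper_width": opening from 0.0 (shut) to 1.0 (fully open).
Only numpy, scipy, OpenCV 4.12 (cv2) and the standard library are available. Lean on these libraries where they do the work, as an engineer would, in place of code of your own. Each camera call takes 0.05 s, during which the arm holds its last target. There are 200 camera calls.

## Working session

There is one attempt and no reset: what is moved stays moved. The work goes in short steps, Python scripts to look and compute and a shell command to move; the robot and the scene stay as the last step left them, time stands still between calls to the robot, and variables do not carry over. Pictures are saved under pics/ and viewed, about 8 in all and at most 12, crops included, and the job is handed in when it is done.

```bash
mkdir -p pics
cat > h.py <<'E'
import numpy as np,cv2
from station import r
def cal(n):
    c=r.get_calibration(n); f=200/np.tan(np.radians(c["fovy"])/2); R=np.array(c["rotation"],float)
    if R.shape!=(3,3):
        from scipy.spatial.transform import Rotation as Q
        R=Q.from_quat(R).as_matrix()
    return c,f,R,np.array(c["xyz"])
def proj(n,P):
    c,f,R,t=cal(n); p=(np.atleast_2d(P)-t)@R
    s=np.c_[p[:,0]/-p[:,2],-p[:,1]/-p[:,2]]; s=s*(1+c["k1"]*(s**2).sum(1,keepdims=True))
    return s*f+[c["cx"],c["cy"]]
def ray(n,u):
    c,f,R,t=cal(n); d=(np.array(u,float)-[c["cx"],c["cy"]])/f; s=d.copy()
    for _ in range(30): s=d/(1+c["k1"]*(s@s))
    return t,R@np.array([s[0],-s[1],-1])
def atz(n,u,z):
    t,d=ray(n,u); return t+d*(z-t[2])/d[2]
def tri(u,v):
    a,d=ray("side",u);b,e=ray("top",v)
    k=np.linalg.lstsq(np.c_[d,-e],b-a,rcond=None)[0]
    p,q=a+k[0]*d,b+k[1]*e
    return (p+q)/2,np.linalg.norm(p-q)
E
python3 - <<'E'
from h import *
for n in("side","top"):
    cv2.imwrite(f"pics/{n}0.png",r.get_image(n)); print(n,r.get_calibration(n))
print(r.get_obs(),r.grasp_offset)
E
```

```text
side {'fovy': 57.1403971390823, 'cx': 317.0329216237897, 'cy': 196.9490583887124, 'k1': -0.04362828962083612, 'xyz': array([0.4146094 , 0.45370703, 0.62500968]), 'rotation': array([-0.03483954,  0.33279687,  0.93674538, -0.10266719])}
top {'fovy': 49.548986872910994, 'cx': 320.39160057610354, 'cy': 205.82376144771177, 'k1': -0.06750573656082816, 'xyz': array([0.4599784 , 0.01192771, 0.76528361]), 'rotation': array([-0.01532203,  0.02191054,  0.71565167, -0.69794545])}
{'time': 0.1, 'q': array([-1.33152322e+00,  4.94142459e-01,  1.34604869e+00, -1.54395914e-05,
        1.30253271e+00, -9.55131501e-02]), 'joint_velocities': array([ 0.00308914, -0.00261353, -0.00207436,  0.00072568, -0.00106346,
        0.0001544 ]), 'joint_torque': array([ 2.68863099e-03, -8.83588457e+01, -3.84559679e+01, -1.26300165e-04,
        5.27759636e-03, -2.98965870e-05]), 'position': array([ 0.20526772, -0.58998648,  0.23075352]), 'eef_rot': array([-0.1178482 ,  0.69762134, -0.69682428,  0.11778026]), 'wrist_force': array([ 0.42247466,  0.80821764, -0.35925398]), 'moment': array([ 0.01897724, -0.02483237,  0.02930285]), 'gripper_width': 0.9988603078531385} 0.0187
```

View pics/side0.png

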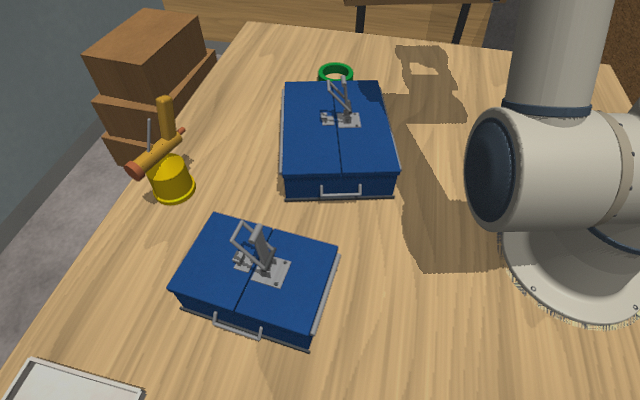

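View pics/top0.png

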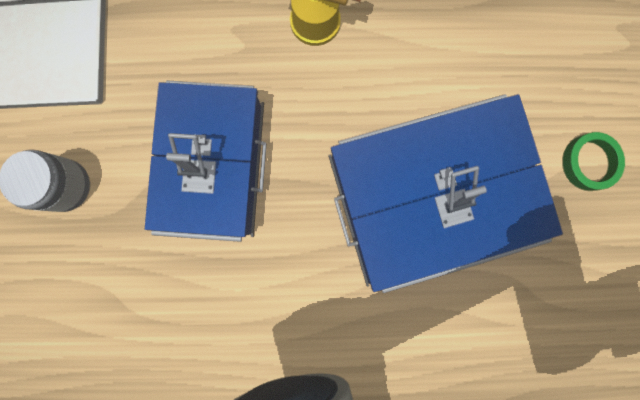

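The top view shows the long box on the right (lid corners at about (332,148), (520,96), (562,235), (375,291)) and the short box on the left. Next I fit the box pose and look closer at the catch.

```bash
cat >> h.py <<'E'
def fitbox(px):
    P=np.array([atz("top",u,.09) for u in px])[:,:2]
    M=np.array([[.12,.16],[.12,-.16],[-.12,-.16],[-.12,.16]])
    H=(M.T@(P-P.mean(0))); yaw=np.arctan2(H[0,1]-H[1,0],H[0,0]+H[1,1])
    return P.mean(0),yaw,P
def W(o,yaw,p):
    p=np.atleast_2d(p)/1000.; c,s=np.cos(yaw),np.sin(yaw)
    return np.c_[o[0]+c*p[:,0]-s*p[:,1],o[1]+s*p[:,0]+c*p[:,1],p[:,2]]
def tip(q,l=90,y=0): return [-25-l*np.cos(q),y,106+l*np.sin(q)]
def lp(q): return np.array([-25-22*np.cos(q-.27),0,106+22*np.sin(q-.27)])
def bar(q,a,y=0): return lp(q)+[72.5*np.cos(a),y,72.5*np.sin(a)]
E
python3 - <<'E'
from h import *
o,yaw,P=fitbox([(332,148),(520,96),(562,235),(375,291)])
print(o,yaw,np.degrees(yaw)); print(P, np.linalg.norm(P-np.roll(P,1,0),axis=1))
for n,(x,y,w,h) in {"side":(280,60,120,120),"top":(410,140,110,110)}.items():
    im=cv2.imread(f"pics/{n}0.png")
    im=cv2.resize(im[y:y+h,x:x+w],None,fx=5,fy=5,interpolation=cv2.INTER_CUBIC)
    for pts,col in(([tip(1.75,90,-11),tip(1.75,90,11),tip(1.75,0,11),tip(1.75,0,-11)],(0,255,255)),
      ([lp(1.75)+[0,17,0],bar(1.75,.83,17),bar(1.75,.83,-17),lp(1.75)-[0,17,0]],(0,255,0)),
      ([[34,9,107],[34,-9,107],[21,-9,107],[21,9,107]],(0,0,255))):
        q=((proj(n,W(o,yaw,pts))-[x,y]+.5)*5).astype(int); cv2.polylines(im,[q],True,col,1)
    cv2.imwrite(f"pics/{n}1.png",im)
a=cv2.imread("pics/side1.png")[:,:400+200];b=cv2.imread("pics/top1.png")
h=min(len(a),len(b)); j=np.hstack([a[:h],b[:h]]); cv2.imwrite("pics/j1.png",cv2.resize(j,(800,int(h*800/j.shape[1]))))
E
```

```text
[ 0.51300687 -0.19846586] 0.25354998745584806 14.52734417681506
[[ 0.58614865 -0.01538623]
 [ 0.66558483 -0.32262311]
 [ 0.43922974 -0.37966135]
 [ 0.36106428 -0.07619275]] [0.23315318 0.31733989 0.2334309  0.31337362]
```

View pics/j1.png

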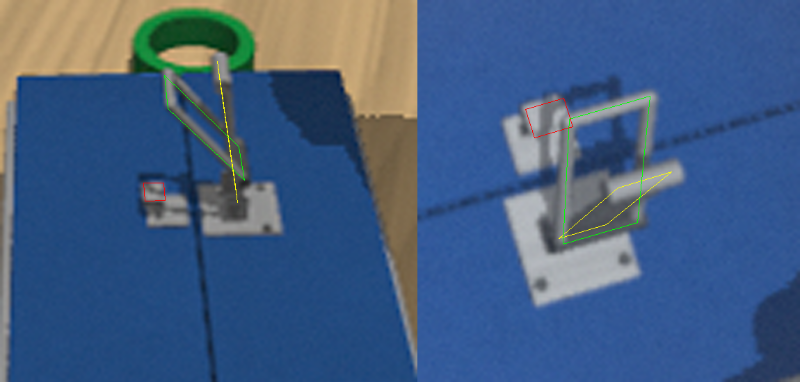

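The overlay matches the catch to about 2 mm: lever ≈ 1.75, loop ≈ 47°. In the crop, the bar runs from (563,118) to (652,97) and the lever tip is at (648,183). Next I compute the path.

```bash
cat > plan.py <<'E'
from h import *
from scipy.spatial.transform import Rotation as Q
o,yaw=np.array([.513,-.1985]),.2535
def to(b,ref): return np.round((W(o,yaw,b)[0]-ref)/.15,3)
E
python3 - <<'E'
from plan import *
ob=r.get_obs(); p=ob["position"]; R=Q.from_quat(ob["eef_rot"]).as_matrix(); print(R.round(3),p)
z=R[:,2]; by=np.array([-np.sin(yaw),np.cos(yaw)])
d=np.arctan2(by[1],by[0])-np.arctan2(z[1],z[0]); d=(d+np.pi/2)%np.pi-np.pi/2; print("turn",d/np.pi,np.degrees(d))
print("hover",to([27,0,240],p))
h=W(o,yaw,[27,0,240])[0]
for deg in(50,40,30,20,10,5,0,-5,-10):
    b=bar(1.75,np.radians(deg))+[3,0,3]; print("bar",deg,b.round(),to(b,h))
for b in([45,0,250],[12,0,240],[12,0,175]): print(b,to(b,h))
h2=W(o,yaw,[45,0,250])[0]
for q in(1.75,1.57,1.4,1.2,1,.85,.7,.55,.4,.3,.15,0):
    l=72; c=np.array(tip(q,l))+3*np.array([np.sin(q),0,np.cos(q)])
    b=c+[11 if q>.5 else 11*q/.5,0,0]; print("lev",q,b.round(),to(b,h2))
E
```

```text
[[-0.944 -0.     0.329]
 [-0.329  0.001 -0.944]
 [-0.    -1.    -0.001]] [ 0.20526772 -0.58998648  0.23075352]
turn -0.025875541941978556 -4.65759754955614
hover [2.226 2.655 0.062]
bar 50 [ 23.   0. 186.] [-0.028 -0.007 -0.357]
bar 40 [ 32.   0. 178.] [ 0.029  0.008 -0.417]
bar 30 [ 39.   0. 167.] [ 0.076  0.02  -0.486]
bar 20 [ 44.   0. 156.] [ 0.111  0.029 -0.562]
bar 10 [ 47.   0. 143.] [ 0.132  0.034 -0.643]
bar 5 [ 48.   0. 137.] [ 0.137  0.035 -0.685]
bar 0 [ 49.   0. 131.] [ 0.139  0.036 -0.727]
bar -5 [ 48.   0. 125.] [ 0.137  0.035 -0.769]
bar -10 [ 47.   0. 118.] [ 0.132  0.034 -0.811]
[45, 0, 250] [0.116 0.03  0.067]
[12, 0, 240] [-0.097 -0.025  0.   ]
[12, 0, 175] [-0.097 -0.025 -0.433]
lev 1.75 [  2.   0. 176.] [-0.279 -0.072 -0.491]
lev 1.57 [-11.   0. 178.] [-0.362 -0.094 -0.48 ]
lev 1.4 [-23.   0. 177.] [-0.441 -0.114 -0.484]
lev 1.2 [-37.   0. 174.] [-0.531 -0.138 -0.505]
lev 1 [-50.   0. 168.] [-0.616 -0.159 -0.545]
lev 0.85 [-59.   0. 162.] [-0.673 -0.174 -0.586]
lev 0.7 [-67.   0. 155.] [-0.724 -0.187 -0.635]
lev 0.55 [-74.   0. 146.] [-0.767 -0.199 -0.692]
lev 0.4 [-81.   0. 137.] [-0.815 -0.211 -0.755]
lev 0.3 [-86.   0. 130.] [-0.847 -0.22  -0.799]
lev 0.15 [-92.   0. 120.] [-0.887 -0.23  -0.868]
lev 0 [-97.   0. 109.] [-0.916 -0.237 -0.94 ]
```

```bash
python3 -m creep '[0.3,0.3,0.1,0,0,-0.02,0, 0.6,0.6,0.1,0,0,-0.026,0, 0.9,0.9,0.1,0,0,-0.026,0, 0.9,0.9,0.1,0,0,-0.026,0]' | tail -c 700
python3 -m creep '[0.25,0.3,0,0,0,0,0, 0.5,0.6,0,0,0,0,0, 0.75,0.9,0,0,0,0,0, 0.9,1,0,0,0,0,0, 0.9,1,0,0,0,0,0]' | tail -c 700
python3 - <<'E'
from plan import *
p=r.get_obs()["position"]; print(p,to([27,0,240],p))
E
```

```text
time: 0.6
position: [0.3426, -0.4523, 0.2462]
eef_rot: [-0.091, 0.702, -0.701, 0.091]
wrist_force: [-0.4, -0.9, 0.1]
gripper_width: 0.142
time: 1.23
position: [0.4763, -0.3046, 0.246]
eef_rot: [-0.09, 0.701, -0.701, 0.09]
wrist_force: [-0.5, -0.5, 0.0]
gripper_width: -0.001
[ 0.47631089 -0.30464873  0.24599637] [ 0.419  0.753 -0.04 ]
```

```bash
python3 -m creep '[0.14,0.25,0,0,0,0,0, 0.28,0.5,0,0,0,0,0, 0.42,0.75,-0.04,0,0,0,0, 0.42,0.75,-0.04,0,0,0,0]'
python3 - <<'E'
from plan import *
p=r.get_obs()["position"]; print(p,to([27,0,240],p))
im=np.vstack([r.get_image("top")[100:300,300:600],r.get_image("side")[20:220,230:530]])
cv2.imwrite("pics/a.png",cv2.resize(im,None,fx=1.5,fy=1.5)[:600])
E
```

```text
time: 1.72
position: [0.5385, -0.1918, 0.2397]
eef_rot: [-0.09, 0.702, -0.701, 0.09]
wrist_force: [0.2, -0.8, -0.4]
gripper_width: 0.001
[ 0.53851355 -0.19176347  0.23967157] [0.004 0.    0.002]
```

View pics/a.png

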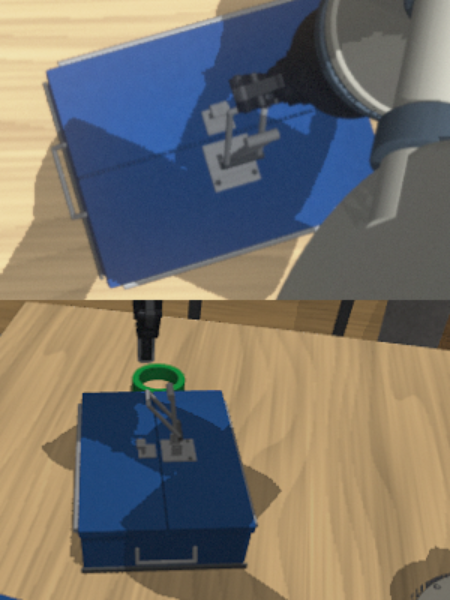

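The fingers sit right over the bar (tips at (147,360), bar at (150,393) in the side half). I push it down along its arc.

```bash
python3 -m creep '[-0.01,0,-0.2,0,0,0,0, -0.02,0,-0.33,0,0,0,0, 0,0,-0.38,0,0,0,0, 0.03,0.01,-0.42,0,0,0,0, 0.06,0.015,-0.455,0,0,0,0, 0.08,0.02,-0.49,0,0,0,0, 0.1,0.025,-0.525,0,0,0,0, 0.115,0.03,-0.565,0,0,0,0, 0.125,0.03,-0.605,0,0,0,0, 0.13,0.035,-0.645,0,0,0,0, 0.135,0.035,-0.685,0,0,0,0, 0.14,0.035,-0.73,0,0,0,0, 0.14,0.035,-0.73,0,0,0,0]'
python3 - <<'E'
from plan import *
p=r.get_obs()["position"]; print(p,to([48,0,131],p))
im=np.hstack([r.get_image("top")[130:270,400:540],r.get_image("side")[60:200,270:410]])
cv2.imwrite("pics/b.png",cv2.resize(im,None,fx=2.8,fy=2.8,interpolation=2))
E
```

```text
time: 3.45
position: [0.5591, -0.1874, 0.1302]
eef_rot: [-0.09, 0.702, -0.701, 0.089]
wrist_force: [0.7, 0.0, 0.2]
gripper_width: 0.001
[ 0.5591014  -0.18743881  0.13017912] [0.002 0.007 0.005]
```

View pics/b.png

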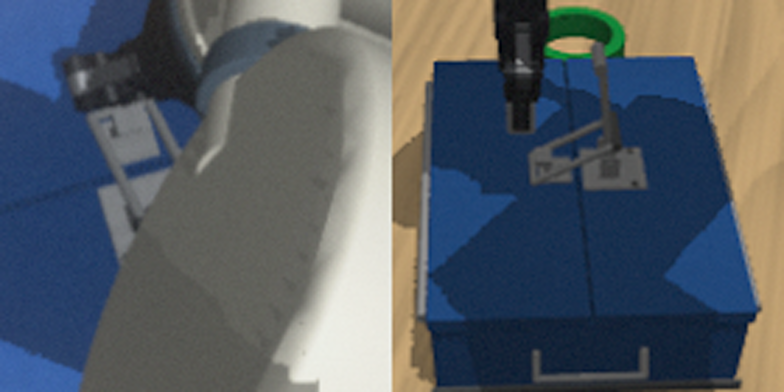

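The loop has dropped level over the keeper and the lever is still upright. I raise the tool in front of the lever and check again.

```bash
python3 -m creep '[0,0,0.15,0,0,0,0, 0,-0.005,0.3,0,0,0,0, -0.1,-0.025,0.3,0,0,0,0, -0.1,-0.025,0.3,0,0,0,0]'
python3 - <<'E'
from plan import *
p=r.get_obs()["position"]; print(p,to([35,0,176],p))
S=r.get_image("side"); im=S[60:160,290:390].copy()
k=6; im=cv2.resize(im,None,fx=k,fy=k,interpolation=2)
for pts,c in(([[lp(1.75)+[0,17,0],[39,17,99],[39,-17,99],lp(1.75)-[0,17,0]]],(0,255,0)),([[tip(1.75),tip(1.75,0)]],(0,255,255)),([[[34,9,107],[34,-9,107],[21,-9,107],[21,9,107]]],(0,0,255))):
    cv2.polylines(im,[((proj("side",W(o,yaw,np.array(pts[0])))-[290,60]+.5)*k).astype(int)],len(pts[0])>2,c,1)
cv2.imwrite("pics/c.png",im)
x0=W(o,yaw,[35,0,176])[0]
for q in(1.75,1.57,1.4,1.2,1,.85,.7,.55,.4,.3,.15,0):
    l=72; c=np.array(tip(q,l))+3*np.array([np.sin(q),0,np.cos(q)])
    b=c+[11 if q>.5 else 11*q/.5,0,0]; print("lev",q,b.round(),to(b,p))
E
```

```text
time: 4.05
position: [0.5429, -0.1913, 0.1754]
eef_rot: [-0.089, 0.702, -0.701, 0.089]
wrist_force: [0.1, 0.0, -0.4]
gripper_width: 0.002
[ 0.54288831 -0.19127424  0.17536821] [0.027 0.01  0.004]
lev 1.75 [  2.   0. 176.] [-0.188 -0.045  0.006]
lev 1.57 [-11.   0. 178.] [-0.271 -0.067  0.018]
lev 1.4 [-23.   0. 177.] [-0.35  -0.087  0.014]
lev 1.2 [-37.   0. 174.] [-0.44  -0.111 -0.008]
lev 1 [-50.   0. 168.] [-0.524 -0.132 -0.048]
lev 0.85 [-59.   0. 162.] [-0.582 -0.147 -0.089]
lev 0.7 [-67.   0. 155.] [-0.633 -0.16  -0.138]
lev 0.55 [-74.   0. 146.] [-0.676 -0.172 -0.195]
lev 0.4 [-81.   0. 137.] [-0.724 -0.184 -0.257]
lev 0.3 [-86.   0. 130.] [-0.756 -0.192 -0.301]
lev 0.15 [-92.   0. 120.] [-0.796 -0.203 -0.371]
lev 0 [-97.   0. 109.] [-0.825 -0.21  -0.442]
```

View pics/c.png

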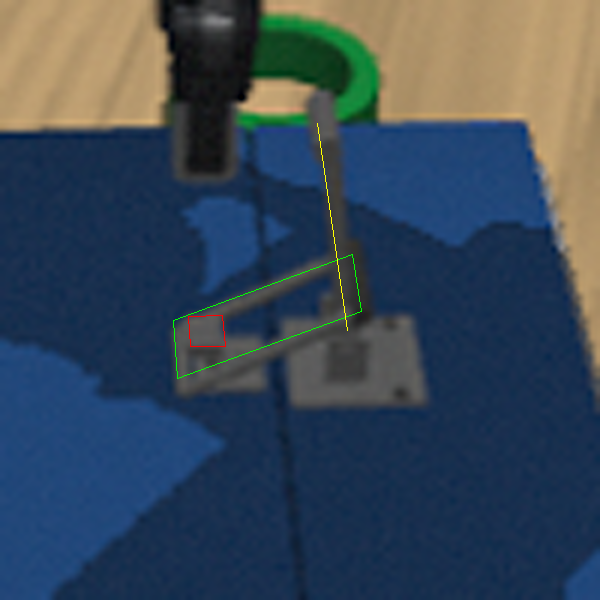

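The loop lies over the keeper, with the bar end at (178,385) in the crop. I start the lever down to about 1.0 and check the hooking.

```bash
python3 -m creep '[-0.1,-0.025,0,0,0,0,0, -0.19,-0.045,0,0,0,0,0, -0.27,-0.065,0.01,0,0,0,0, -0.35,-0.085,0.01,0,0,0,0, -0.4,-0.1,0,0,0,0,0, -0.44,-0.11,-0.01,0,0,0,0, -0.48,-0.12,-0.03,0,0,0,0, -0.525,-0.13,-0.05,0,0,0,0, -0.525,-0.13,-0.05,0,0,0,0]'
python3 - <<'E'
from plan import *
p=r.get_obs()["position"]
S=r.get_image("side"); cv2.imwrite("pics/d.png",cv2.resize(S[60:160,290:390],None,fx=6,fy=6,interpolation=2))
for q in(1,.85,.7,.55,.4,.3,.15,0):
    l=72; c=np.array(tip(q,l))+3*np.array([np.sin(q),0,np.cos(q)])
    b=c+[11 if q>.5 else 11*q/.5,0,0]; print("lev",q,b.round(),to(b,p))
E
```

```text
time: 5.22
position: [0.4653, -0.211, 0.1681]
eef_rot: [0.089, -0.701, 0.701, -0.089]
wrist_force: [1.8, 0.3, -0.5]
gripper_width: 0.0
lev 1 [-50.   0. 168.] [-0.007 -0.001  0.001]
lev 0.85 [-59.   0. 162.] [-0.064 -0.016 -0.04 ]
lev 0.7 [-67.   0. 155.] [-0.115 -0.029 -0.089]
lev 0.55 [-74.   0. 146.] [-0.158 -0.04  -0.146]
lev 0.4 [-81.   0. 137.] [-0.207 -0.053 -0.208]
lev 0.3 [-86.   0. 130.] [-0.239 -0.061 -0.253]
lev 0.15 [-92.   0. 120.] [-0.279 -0.071 -0.322]
lev 0 [-97.   0. 109.] [-0.308 -0.079 -0.394]
```

View pics/d.png

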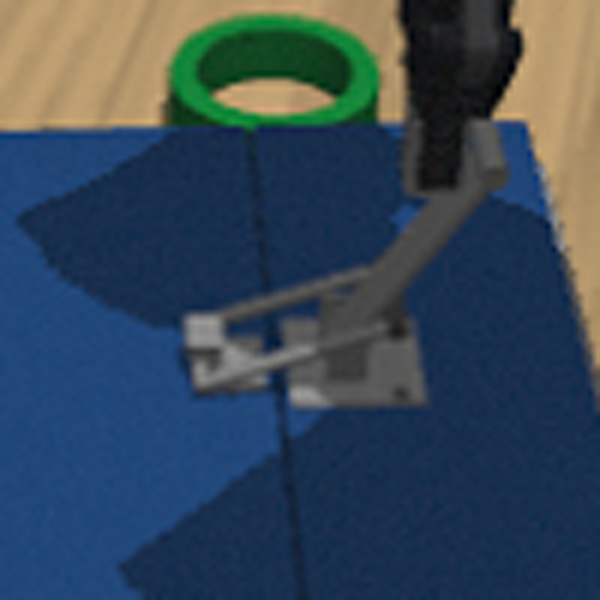

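The bar is now under the lip (lip at (205,325) in the crop, bar running beneath it) and the lever is at about 1.0. I carry on over dead centre, then lift off.

```bash
python3 -m creep '[-0.065,-0.015,-0.04,0,0,0,0, -0.09,-0.02,-0.065,0,0,0,0, -0.115,-0.03,-0.09,0,0,0,0, -0.14,-0.035,-0.12,0,0,0,0, -0.16,-0.04,-0.15,0,0,0,0, -0.185,-0.045,-0.18,0,0,0,0, -0.205,-0.05,-0.21,0,0,0,0, -0.24,-0.06,-0.255,0,0,0,0, -0.28,-0.07,-0.32,0,0,0,0, -0.3,-0.08,-0.375,0,0,0,0, -0.3,-0.08,-0.385,0,0,0,0, -0.3,-0.08,-0.385,0,0,0,0]'
python3 -m creep '[0,0,0.3,0,0,0,0, 0,0,0.6,0,0,0,0, -0.2,-0.4,0.8,0,0,0,0, -0.4,-0.8,0.8,0,0,0,0, -0.6,-1,0.8,0,0,0,0, -0.8,-1,0.8,0,0,0,0, -0.8,-1,0.8,0,0,0,0]'
python3 - <<'E'
from plan import *
S=r.get_image("side");T=r.get_image("top"); cv2.imwrite("pics/e.png",np.hstack([cv2.resize(S[60:160,290:390],(400,400)),cv2.resize(T[140:240,400:500],(400,400))]))
cv2.imwrite("pics/f.png",T)
E
```

```text
time: 6.78
position: [0.4207, -0.2229, 0.1105]
eef_rot: [-0.089, 0.701, -0.701, 0.089]
wrist_force: [-0.2, -0.7, -0.3]
gripper_width: 0.0
time: 7.65
position: [0.2991, -0.3731, 0.2308]
eef_rot: [-0.089, 0.702, -0.702, 0.088]
wrist_force: [-0.6, -0.4, 1.0]
gripper_width: 0.002
```

View pics/e.png

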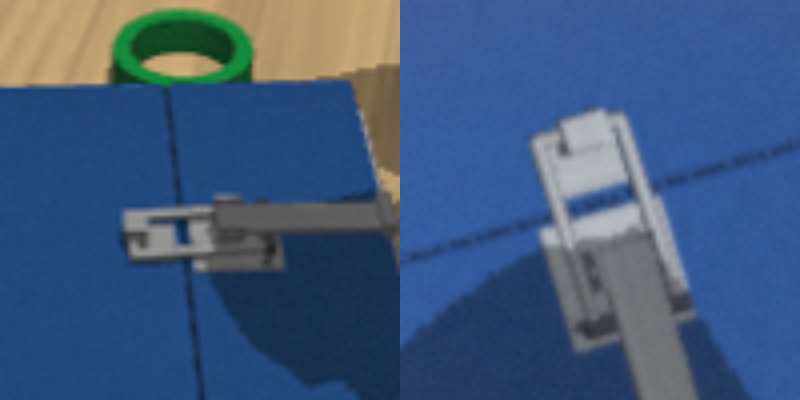

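View pics/f.png

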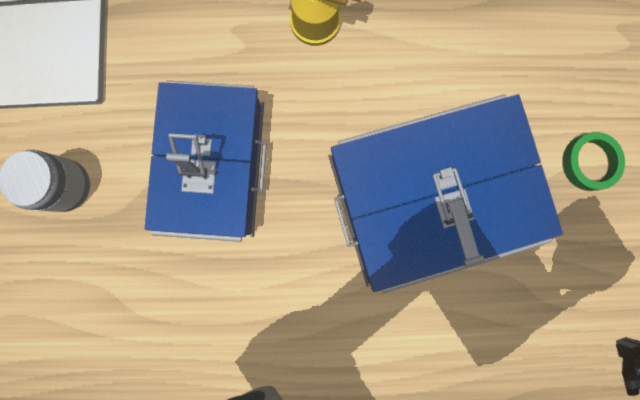

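The lever lies along box -x with its tip near (474,262) in the top view. The bar is under the lip and the short catch is unchanged. I check the lever angle with numbers, then hand in.

Run:
```python
from plan import *
for q in(0,.1,.3): print(q,proj("top",W(o,yaw,tip(q))).round(1),proj("side",W(o,yaw,tip(q))).round(1))
a=cv2.imread("pics/top0.png")[70:250,130:280].astype(int);b=cv2.imread("pics/f.png")[70:250,130:280]
print("short box diff max",abs(a-b).max())
r.finish_job()
```

```text
0 [[473.7 262.6]] [[387.4 113.9]]
0.1 [[475.7 262.8]] [[387.8 110.7]]
0.3 [[479.4 261.4]] [[387.4 104.2]]
short box diff max 13
the job is handed in; nothing more can be done
```

The long box is fastened and the job is handed in, at about 7.8 s of the 38 s allowed. With the gripper shut, I pushed the wire loop down over the keeper hook. I then pushed the lever past its dead point until it lay flat, and moved the arm clear.

- **Loop:** the last pictures show the cross-bar behind and under the hook's lip.
- **Lever:** its tip is seen at about (474, 262) in the top view and (387, 114) in the side view. The predictions for fully shut are (473.7, 262.6) and (387.4, 113.9), so both views agree.
- **Short box:** its catch still stands open. The before and after pictures of that area differ by at most 13 grey levels, which is image noise.
- **Forces:** the wrist force stayed under 2 N at every reading, taken at the end of each move.

One small disagreement: the fitted lid edges came out about 233 x 315 mm instead of 240 x 320, with the box placed to about 2 mm. It had no effect on the result, and no check failed.

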